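# Read a cuvette: load the photometer and hold its shutter open

## Robot

A 6-joint arm with a two-finger parallel gripper is mounted at the origin on a cart in front of the work surface, level with it; the furniture and walls round the work are solid. World frame = base frame: x ahead of the robot, y to its left, z up, the work surface at z = 0. Lengths are in m, angles in degrees, forces in N, time in s.
With the tool pointing down it reaches from about 0.25 to 0.725 m from the base axis. Payload 9.7 kg.
Tool frame: the origin (TCP) lies between the finger pads; the fingertips stand 25 mm ahead of it and the grasp point (between the pads) lies 6 mm ahead of it; z points along the fingers, y is the line along which they close (so a half turn about z gives the same grasp; the last joint's range is limited). The gripper opens to 85 mm and grips with 20 to 120 N. Pads are 22 mm wide; open, the fingers measure 114 mm over their backs; the gripper's body (76 mm by 85 mm) begins 54 mm behind the grasp point. The pads swing forward as they close: fully open they stand 13 mm farther back than shut.
Start: joints at [-63.885, 4.979, 10.078, 95.1, 0, 90], TCP at [0.242, -0.494, 0.256] pointing down, gripper open.
Joint ranges: [-179.16, 179.16], [-48.56, 103.87], [-65.8, 70.77], [-126.05, 130.52], [-82.76, 87.17], [-180, 180]. Speed limits (degrees/s): [127.2, 127.2, 147.25, 180, 180, 180].

## Interface

Orientations are given as [roll, pitch, yaw] about the fixed x, y, z axes, in that order (R = Rz(yaw) Ry(pitch) Rx(roll)).
In Python, from workcell import bot gives the robot as it stands. The module is installed in compiled form; this text tells all that it offers.
- The arm moves only by the shell command python3 -m pendant [FORCE], which reads ROWS from standard input. ROWS is 1 to 5 rows, parted by semicolons, with the numbers parted by commas; each row has 5 numbers: dx, dy, dz in m, then a turn about the tool's z in degrees, then the finger opening in m; each row is the pose to reach, as a shift and turn from the pose commanded when the command began, along the tool's axes at that moment; what a row does not reach only later rows make up. A row lasts 1/12 s, in which the tool goes at most 0.0417 m and 7.16 degrees, less where a joint would pass 70% of its speed; a pose out of reach is approached as far as the arm can. The fingers move at their own pace and stop on an object; FORCE is the grip in N (left out, the last holds). Time passes only in rows, so rows that do not move let the fingers close. It prints the time, the measured TCP pose, the force, the opening and the grip force at its end. Input that does not fit is refused with a message, and nothing moves.
- bot.get_obs(): the state, without advancing time (a new reading comes with each control period).
- bot.camera(name): name is "side" or "top"; returns the picture (400x640x3 uint8, blue, green, red); there is no depth.
- bot.camera_info(name): a dict with "mtx" (3x3 intrinsics, pixels), "extrinsics" (4x4, takes a point from camera to world coordinates). Camera axes: x right, y down, z forward; pixel columns grow to the right and rows downward; lengths in m; the calibration is good to about 2 mm. A picture is of the moment at which its call begins. camera_info takes no time and is no camera call.
- bot.job_done(): hands the job in; it is judged then, once.
The state is a dict: "time": time; "q": joint angles; "qd": joint speeds; "joint_efforts": joint torques, N m; "ee_pos": TCP position; "tcp_rot": TCP orientation; "wrist_force": force on the tool from outside, world axes, zero at the start; "torque": the same for the moment, N m; "opening": finger opening in m; "grasp_force": force on a finger pad.
Only numpy, scipy, OpenCV 4.12 (cv2) and the standard library are available. Lean on these libraries where they do the work, as an engineer would, in place of code of your own. Each camera call takes 0.05 s, during which the arm holds its last target. There are 200 camera calls.

## Task

Take a reading of the stoppered cuvette: stand it fully down in the photometer's square well with its frosted sides to the left and right of the instrument, and shut the lid over it; only then, as stray light would spoil the detector, pull the spring-loaded shutter knob out of the right-hand side until the ring line on its rod is level with the face of the bush it comes out of. The knob springs back if let go, so finish while still gripping it and holding it steadily at the line. Leave the other things on the bench where they are.

Things in the scene. Friction and masses are not known exactly. Their poses are not given: they have to be found in the camera images.
- photometer: low white bench instrument standing fixed on the bench, 150 (x) x 190 (y) x 56 mm high, with a flat deck: black lidded sample chamber right of the middle, dark display and six flat keys on the left. Origin: centre of its underside, on the bench. Its front looks along its -x (towards the robot), its right-hand side along its -y. It cannot be moved
- well_mouth (a point): centre of the mouth of the square cuvette well, level with the deck, 56 mm above the bench; in the photometer's frame at (-5, -20) mm. The well is 14.5 x 14.5 mm with a 1.5 mm chamfer, its sides parallel to the photometer's x and y, 30 mm deep, so a seated cuvette stands 23 mm out of it. Axes parallel to the photometer's
- well_floor (a point): centre of the well's floor, 30 mm under well_mouth; a seated cuvette's origin lies here
- cuvette: stoppered square glass cuvette standing upright on the bench, 12.5 x 12.5 x 53 mm (the top 8 mm is a white stopper of the same width), about 15 g. Origin: centre of its underside, z up. Its +y and -y faces are frosted white (hold it by these), +x and -x clear. It starts turned less than 45 degrees from the photometer's axes, so the nearest quarter turn is the right one
- lid (a joint): hinge of the sample chamber's black lid, rad: 0 shut, starts wide open at its stop, 1.92. A hollow hood, 67 mm from hinge to front, 64 mm wide, 32 mm high, 120 g; open, it stands up behind the well, its top looking backwards, and leans back by its weight; tipped forward below about 1.0 rad it falls shut by itself in about a second
- lid_hinge (a point): middle of the lid's hinge line, which runs along the photometer's y; 57 mm above the bench, 35 mm behind the well's centre
- lid_edge (a point): middle of the lid's upper front edge (67 mm in front of the hinge and 32 mm above it when shut; when wide open it is about 110 mm above the bench and 50 mm behind the hinge). A 12 mm long, 26 mm wide finger lip sticks out of the lid's front wall, 10 mm above its rim
- shutter (a joint): how far the shutter rod is pulled out along the photometer's -y, m: 0 in (start), stop at 0.050. A spring draws it back: 3 N at the start, 7.5 N at 0.030, where the black ring line (3 mm wide, round the 12 mm steel rod, hidden inside until then) is level with the face of the steel bush, 101 mm right of the photometer's centre
- shutter_knob: black knob on the shutter rod's outer end. Origin: middle of its grip, on the rod's axis, 37 mm above the bench; axes as the photometer's. Grip: a cylinder 18 mm in diameter, 28 mm long along y, ending in a 26 mm diameter, 6 mm thick flange on the outer (-y) end. With the shutter in, the origin is 22 mm out from the bush's face and 20 mm in front of the photometer's centre; free space all round
- tip_box: white box of pipette tips, 87 x 122 x 60 mm, bystander; origin under its centre
- rack_small: white tube rack with a grid of holes, 72 x 122 x 30 mm, bystander; origin under its centre
- vial_5: small round amber vial, 12 mm diameter, 32 mm tall, bystander, one of a pair; origin under its centre
- vial_0: the other small amber vial, 12 mm diameter, 32 mm tall, bystander; origin under its centre

How it is judged:
By the outcome, as a careful person would: the job done as asked, in the order asked, and still so for the second after the job is handed in, while the arm keeps its last pose, push and grip.
It also fails if it takes over 58 s, if anything falls off the work surface, if the arm or the gripper's body presses on something with over 40 N, if the wrist force passes 120 N, or if a joint passes its speed limit or range.

## Working session

There is one attempt and no reset: what is moved stays moved. The work goes in short steps, Python scripts to look and compute and a shell command to move; the robot and the scene stay as the last step left them, time stands still between calls to the robot, and variables do not carry over. Pictures are saved under pics/ and viewed, at most 10 in all, crops included, and the job is handed in when it is done.

```bash
mkdir -p pics; python3 - <<'E'
from workcell import bot
import cv2,numpy as np
np.set_printoptions(precision=4,suppress=True)
for n in("top","side"):
    cv2.imwrite(f"pics/{n}0.png",bot.camera(n)); i=bot.camera_info(n); print(n,i["mtx"],i["extrinsics"])
print(bot.get_obs())
E
```

```text
top [[407.7663   0.     312.3252]
 [  0.     407.7663 199.7301]
 [  0.       0.       1.    ]] [[ 0.0272 -0.9899  0.1392  0.4415]
 [-0.9991 -0.0313 -0.027   0.1271]
 [ 0.0311 -0.1383 -0.9899  1.2035]
 [ 0.      0.      0.      1.    ]]
side [[383.2199   0.     323.392 ]
 [  0.     383.2199 197.1898]
 [  0.       0.       1.    ]] [[-0.6801 -0.3874  0.6224 -0.0427]
 [-0.7331  0.3494 -0.5835  0.6979]
 [ 0.0086 -0.8532 -0.5216  0.6058]
 [ 0.      0.      0.      1.    ]]
{'time': 0.1, 'q': array([-63.8853,   5.0071,  10.0378,  95.0997,  -0.0008,  90.0014]), 'qd': array([ 0.0028, -0.0567,  0.0704,  0.0826, -0.0266,  0.0388]), 'joint_efforts': array([  0.0007, -52.1564,  46.5652,   0.016 ,  -0.    ,   0.    ]), 'ee_pos': array([ 0.242 , -0.4937,  0.2557]), 'tcp_rot': array([-179.931 ,    0.0008,   26.1133]), 'wrist_force': array([-0.3138, -0.2364, -0.643 ]), 'torque': array([ 0.0093, -0.0129,  0.0123]), 'grasp_force': 0.0, 'opening': 0.08531703697294903}
```

View pics/top0.png

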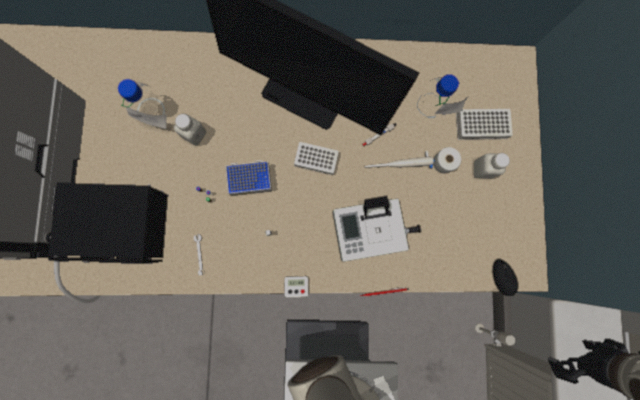

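View pics/side0.png

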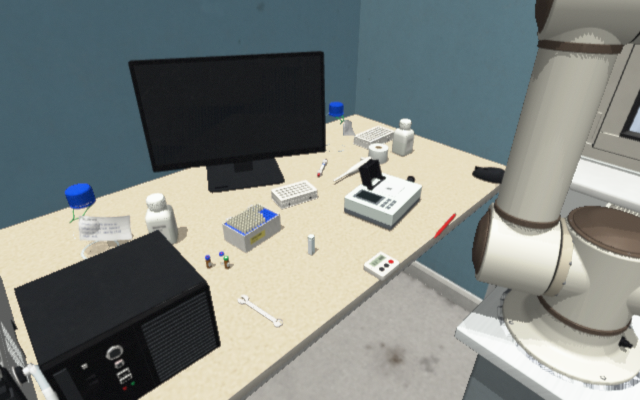

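The top view shows the cuvette near (271,232) and the photometer around (371,229), with its knob at (415,229). In the side view the cuvette is near (311,245) and the photometer near (383,198). I'll enlarge these areas.

```bash
python3 - <<'E'
import cv2,numpy as np
t=cv2.imread("pics/top0.png");s=cv2.imread("pics/side0.png")
def c(im,x,y,w,h,k): return cv2.resize(im[y:y+h,x:x+w],None,fx=k,fy=k,interpolation=cv2.INTER_CUBIC)
# A: photometer top (325,190,100,75)x8 = 800x600
cv2.imwrite("pics/a.png",c(t,325,190,100,75,8))
# B: left: photometer side (340,155,90,75)x6=540x450 ; right: cuv side (300,228,24,32)x9=216x288, cuv top (260,222,24,20)x9=216x180
B=np.zeros((480,770,3),np.uint8);B[:450,:540]=c(s,340,155,90,75,6);B[:288,550:766]=c(s,300,228,24,32,9);B[295:475,550:766]=c(t,260,222,24,20,9)
cv2.imwrite("pics/b.png",B)
E
```

```text
(no output)
```

View pics/a.png

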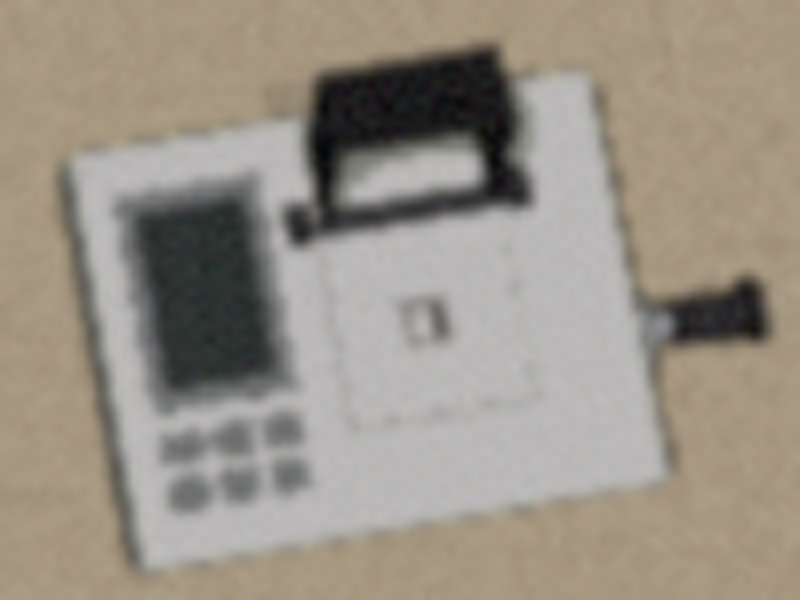

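View pics/b.png

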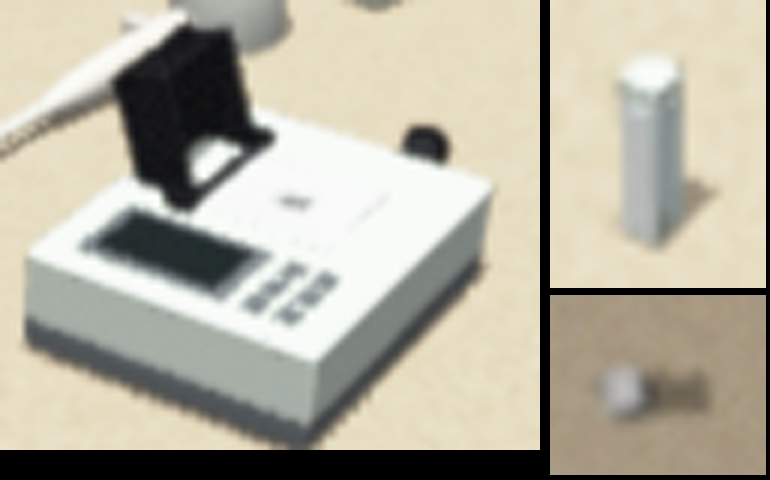

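```bash
cat > h.py <<'E'
from workcell import bot
import numpy as np
from scipy.optimize import least_squares
np.set_printoptions(precision=4,suppress=True)
C={n:bot.camera_info(n) for n in("top","side")}
def proj(n,P):
    E=C[n]["extrinsics"];p=(np.asarray(P)-E[:3,3])@E[:3,:3]
    return (p@C[n]["mtx"].T)[...,:2]/p[...,2:]
def ray(n,px,z):
    E=C[n]["extrinsics"];d=E[:3,:3]@np.linalg.inv(C[n]["mtx"])@[*px,1];o=E[:3,3]
    return o+d*(z-o[2])/d[2]
def tri(a,b):
    r=least_squares(lambda P:np.r_[proj("top",P)-a,proj("side",P)-b],[.45,.1,.05]);return r.x,r.fun
def un(p,k,o): return (np.asarray(p,float)+.5)/k-.5+np.asarray(o)
E
python3 - <<'E'
from h import *
A=lambda *p:un(p,8,(325,190)); B=lambda *p:un(p,6,(340,155))
S=lambda x,y:un((x-550,y),9,(300,228)); T=lambda x,y:un((x-550,y-295),9,(260,222))
loc=np.array([[75,95],[75,-95],[-75,-95],[-75,95],[-5,-20]])/1e3
obs=[("top",[0,1,2,3,4],[A(68,158),A(592,70),A(668,480),A(140,570),A(427,320)]),("side",[0,3,2,4],[B(27,257),B(318,358),B(493,187),B(294,201)])]
def f(v,full=False):
    c,s=np.cos(v[2]),np.sin(v[2]);r=[]
    for n,ix,px in obs:
        L=loc[ix];P=np.c_[v[0]+c*L[:,0]-s*L[:,1],v[1]+s*L[:,0]+c*L[:,1],np.full(len(L),v[3])]
        r.append((proj(n,P)-px).ravel())
    return np.concatenate(r)
r=least_squares(f,[.4,.0,0,.05]);print("photometer",r.x,np.degrees(r.x[2]),r.fun)
print("well tri",tri(A(427,320),B(294,201)))
c,s=np.cos(r.x[2]),np.sin(r.x[2]);R=np.array([[c,-s],[s,c]])
print("well fit",r.x[:2]+R@loc[4])
print("knob tri (grip)",r.x[:2]+R@[-.020,-.123], "knob top view px->", ray("top",A(705,314),.037))
print("cuv top tri",tri(T(625,392),S(651,74)))
g=[ray("side",S(*p),0) for p in((622,228),(657,245),(682,218))];print("base corners",g)
print([np.degrees(np.arctan2(*(b-a)[1::-1])) for a,b in((g[0],g[1]),(g[1],g[2]))],[np.linalg.norm(b-a) for a,b in((g[0],g[1]),(g[1],g[2]))])
t=[ray("side",S(*p),.053) for p in((620,80),(655,97),(684,72),(650,55))];print("top corners",t,[np.degrees(np.arctan2(*(t[(i+1)%4]-t[i])[1::-1])) for i in range(4)])
E
```

```text
photometer [ 0.5247 -0.0712  0.1968  0.0539] 11.273910238120752 [-0.2054 -0.7988 -0.6384 -0.6624  0.2956  0.0033  0.1987  0.2692 -0.2538
 -0.0433 -0.1932 -0.6927  0.0576  0.5929  0.8736 -0.2211  0.5681  0.5905]
well tri (array([ 0.5244, -0.0915,  0.0556]), array([-0.2315, -0.312 ,  0.3929,  0.0173]))
well fit [ 0.5238 -0.0918]
knob tri (grip) [ 0.5292 -0.1957] knob top view px-> [ 0.53   -0.1964  0.037 ]
cuv top tri (array([0.5082, 0.2194, 0.052 ]), array([-0.4568, -0.4949,  0.5657,  0.0636]))
base corners [array([0.5146, 0.2267, 0.    ]), array([0.5029, 0.2243, 0.    ]), array([0.5068, 0.2118, 0.    ])]
[np.float64(-168.71446911521963), np.float64(-72.59904971196308)] [np.float64(0.011972983483142519), np.float64(0.013143577452598658)]
top corners [array([0.5119, 0.2289, 0.053 ]), array([0.5002, 0.2269, 0.053 ]), array([0.5032, 0.2141, 0.053 ]), array([0.5148, 0.2158, 0.053 ])] [np.float64(-170.25178085626206), np.float64(-77.01813791361269), np.float64(8.51430686018562), np.float64(102.57197599064794)]
```

The photometer sits at about (0.525, -0.071) with yaw 11.3°, and the well is at (0.524, -0.0917). The cuvette is at about (0.509, 0.2195) with yaw near 11.5°, and the triangulated heights agree with the text. I'll travel towards the cuvette.

```bash
cat >> h.py <<'E'
def go(x,y,z,yaw=None):
    o=bot.get_obs();p=o["ee_pos"];R=__import__("scipy.spatial.transform",fromlist=["Rotation"]).Rotation.from_euler("xyz",o["tcp_rot"],degrees=True).as_matrix()
    print("d",R.T@(np.array([x,y,z])-p),"turn",None if yaw is None else (o["tcp_rot"][2]-yaw+180)%360-180,"t",o["time"],"p",p,o["tcp_rot"],"open",o["opening"],"F",o["wrist_force"])
E
echo '0.5537,-0.5233,0,14.6,0.06;0.5537,-0.5233,0,14.6,0.06;0.5537,-0.5233,0,14.6,0.06;0.5537,-0.5233,0,14.6,0.06;0.5537,-0.5233,0,14.6,0.06' | python3 -m pendant 40
python3 -c "from h import *;go(.509,.2195,.256,11.5)"
```

```text
time: 0.52
ee_pos: [0.3146, -0.2982, 0.2559]
tcp_rot: [-180.0, 0.0, 11.5]
wrist_force: [0.9, 0.1, -0.1]
opening: 0.0602
grasp_force: 0.0
d [ 0.2934 -0.4687  0.0001] turn -0.036786392256544787 t 0.5167 p [ 0.3146 -0.2982  0.2559] [-179.9759    0.0099   11.4632] open 0.06018073011004448 F [ 0.943   0.1202 -0.0872]
```

```bash
echo '0.2934,-0.4687,0,0,0.05;0.2934,-0.4687,0,0,0.05;0.2934,-0.4687,0,0,0.05;0.2934,-0.4687,0,0,0.05;0.2934,-0.4687,0,0,0.05' | python3 -m pendant >/dev/null
echo '0.183,-0.292,0,0,0.05;0.183,-0.292,0,0,0.05;0.183,-0.292,0,0,0.05;0.183,-0.292,0,0,0.05;0.183,-0.292,0,0,0.05' | python3 -m pendant >/dev/null
echo '0.072,-0.115,0.06,0,0.05;0.072,-0.115,0.06,0,0.05;0.072,-0.115,0.06,0,0.05;0.072,-0.115,0.06,0,0.05;0.072,-0.115,0.06,0,0.05' | python3 -m pendant
python3 - <<'E'
from h import *
import cv2
go(.509,.2195,.06,11.5)
t=bot.camera("top");s=bot.camera("side")
def c(im,x,y,w,h,k): return cv2.resize(im[y:y+h,x:x+w],None,fx=k,fy=k,interpolation=cv2.INTER_CUBIC)
p=bot.get_obs()["ee_pos"]
print(proj("top",p),proj("side",p))
cv2.imwrite("pics/c.png",np.hstack([c(t,230,190,80,80,5),c(s,270,170,80,100,4)]) )
E
```

```text
time: 1.77
ee_pos: [0.5223, 0.145, 0.1985]
tcp_rot: [-178.4, 0.2, 14.8]
wrist_force: [-0.1, -0.7, -0.4]
opening: 0.05
grasp_force: 0.0
d [ 0.0066 -0.0715  0.1405] turn 3.3067020603139383 t 1.7667 p [0.5223 0.145  0.1985] [-178.3927    0.1788   14.8067] open 0.04995064971606265 F [-0.1052 -0.748  -0.3531]
[293.4638 223.5276] [331.2404 168.9846]
```

View pics/c.png

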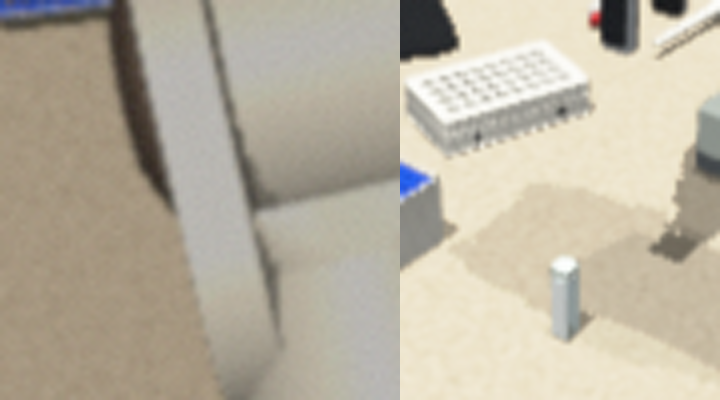

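The wrist hides the gripper from the top view. The side view shows the cuvette untouched at about (411,325) in the crop. The moves were cut short by joint speed limits, so I'll settle and continue.

```bash
echo '0.0066,-0.0715,0.03,3,0.05;0.0066,-0.0715,0.06,3,0.05;0.0066,-0.0715,0.06,3,0.05;0.0066,-0.0715,0.06,3,0.05;0.0066,-0.0715,0.06,3,0.05' | python3 -m pendant >/dev/null
echo '0,0,0,0,0.045;0,0,0,0,0.045' | python3 -m pendant
python3 -c "from h import *;go(.509,.2195,.06,11.5)"
```

```text
time: 2.45
ee_pos: [0.5257, 0.1585, 0.1443]
tcp_rot: [-176.7, 0.1, 15.3]
wrist_force: [0.5, 0.4, 0.6]
opening: 0.0448
grasp_force: 0.0
d [ 0.0001 -0.0583  0.0878] turn 3.780176089169487 t 2.45 p [0.5257 0.1585 0.1443] [-176.7045    0.1024   15.2802] open 0.04476593942189656 F [0.452  0.4244 0.5585]
```

```bash
python3 -c "
from h import *;o=bot.get_obs();print(o['q'],o['tcp_rot'],o['joint_efforts'],o['torque'])"
```

```text
[ 15.2221   4.1587  -3.2151  82.7319   3.2954 179.9418] [-176.7045    0.1024   15.2802] [  0.0555 -50.908   46.2315   0.0006   0.1961  -0.    ] [-0.0494 -0.0126  0.0112]
```

Joint 6 is at its limit (yaw = q1 − q6 + 180). I'll use the half-turned grasp instead, at yaw −168.5.

```bash
for i in 1 2; do echo '0,0,0,-7,0.05;0,0,0,-14,0.05;0,0,0,-21,0.05;0,0,0,-28,0.05;0,0,0,-35,0.05' | python3 -m pendant >/dev/null; done
for i in 1 2; do echo '0,0,0,-7,0.05;0,0,0,-14,0.05;0,0,0,-21,0.05;0,0,0,-28,0.05;0,0,0,-35,0.05' | python3 -m pendant>/dev/null;done
echo '0,0,0,-7,0.05;0,0,0,-14,0.05;0,0,0,-21,0.05;0,0,0,-28,0.05;0,0,0,-35,0.05' | python3 -m pendant
echo '0,0,0,0,0.05' | python3 -m pendant
python3 -c "from h import *;go(.509,.2195,.06,-168.5)"
```

```text
time: 4.53
ee_pos: [0.5259, 0.1585, 0.1445]
tcp_rot: [176.7, -0.4, -169.4]
wrist_force: [-0.1, 0.1, 0.1]
opening: 0.0505
grasp_force: 0.0
time: 4.62
ee_pos: [0.5259, 0.1585, 0.1444]
tcp_rot: [176.7, -0.4, -169.4]
wrist_force: [-0.4, -1.0, -0.4]
opening: 0.0501
grasp_force: 0.0
d [0.0048 0.0581 0.0879] turn -0.8976841342731632 t 4.6167 p [0.5259 0.1585 0.1444] [ 176.7228   -0.3562 -169.3977] open 0.05009517752032843 F [-0.3619 -0.9746 -0.4205]
```

The clipped pose left a 3.3° tilt. The mirrored limit (q6 = −180) should undo it, so I'll turn on to it.

```bash
for i in 1 2 3 4 5; do echo '0,0,0,-7,0.05;0,0,0,-14,0.05;0,0,0,-21,0.05;0,0,0,-28,0.05;0,0,0,-35,0.05' | python3 -m pendant >/dev/null; done
echo '0,0,0,-7,0.05;0,0,0,-12,0.05' | python3 -m pendant 
python3 -c "from h import *;o=bot.get_obs();print(o['q'],o['tcp_rot'],o['time'])"
```

```text
time: 6.87
ee_pos: [0.5232, 0.1671, 0.144]
tcp_rot: [-177.1, 0.0, 16.4]
wrist_force: [-0.2, 0.0, -0.9]
opening: 0.0502
grasp_force: 0.0
[  16.361     4.0965   -3.3068   82.6001    2.8629 -180.007 ] [-177.137     0.003    16.3679] 6.8667
```

```bash
echo '0,0.03,0,-7,0.05;0,0.04,0,-7,0.05' | python3 -m pendant 
python3 -c "from h import *;o=bot.get_obs();print(o['q'],o['tcp_rot'],o['time'])"
```

```text
time: 7.03
ee_pos: [0.5132, 0.189, 0.142]
tcp_rot: [-179.1, -0.3, 19.5]
wrist_force: [-0.5, 0.3, -0.3]
opening: 0.0499
grasp_force: 0.0
[  19.7743    3.521    -4.0993   82.0885    0.9276 -179.6894] [-179.0708   -0.2862   19.4637] 7.0333
```

```bash
echo '0,0,0,0,0.05' | python3 -m pendant >/dev/null
python3 -c "from h import *;o=bot.get_obs();print(o['q'],o['ee_pos'],o['tcp_rot'],o['time'])"
echo '0,0.01,0,-2,0.05;0,0.01,0,-2,0.05;0,0.01,0,-2,0.05' | python3 -m pendant 
python3 -c "from h import *;o=bot.get_obs();print(o['q'],o['tcp_rot'],o['time'])"
```

```text
[  19.6656    3.5318   -4.098    82.1023    1.0242 -179.7527] [0.5133 0.1884 0.1419] [-178.9747   -0.2635   19.4183] 7.1167
time: 7.37
ee_pos: [0.5121, 0.1913, 0.1413]
tcp_rot: [-179.6, -0.3, 20.2]
wrist_force: [-0.8, -0.1, -0.3]
opening: 0.05
grasp_force: 0.0
[  20.3038    3.5251   -4.167    82.0391    0.3823 -179.8933] [-179.6172   -0.268    20.1971] 7.3667
```

Tilt is now below 0.5°. I'll turn back to yaw −168.5.

```bash
for i in 1 2 3 4 5; do echo '0,0,0,7,0.05;0,0,0,14,0.05;0,0,0,21,0.05;0,0,0,28,0.05;0,0,0,35,0.05' | python3 -m pendant >/dev/null; done
echo '0,0,0,7,0.05;0,0,0,13.7,0.05;0,0,0,13.7,0.05' | python3 -m pendant 
python3 -c "from h import *;go(.509,.2195,.06,-168.5);print(bot.get_obs()['q'])"
```

```text
time: 9.7
ee_pos: [0.5122, 0.191, 0.1412]
tcp_rot: [179.6, 0.2, -168.8]
wrist_force: [-0.3, -0.3, -0.4]
opening: 0.0501
grasp_force: 0.0
d [-0.0021  0.0279  0.0814] turn -0.3229030523016547 t 9.7 p [0.5122 0.191  0.1412] [ 179.5761    0.1906 -168.8229] open 0.05009256977816003 F [-0.2669 -0.3019 -0.3993]
[20.2689  3.5356 -4.1713 82.0379  0.3885  9.0919]
```

```bash
echo '-0.0021,0.0279,0.035,0,0.05;-0.0021,0.0279,0.045,0,0.05;-0.0021,0.0279,0.045,0,0.05;-0.0021,0.0279,0.045,0,0.05' | python3 -m pendant
python3 - <<'E'
from h import *
import cv2
go(.509,.2195,.06,-168.5)
t=bot.camera("top");s=bot.camera("side")
def c(im,x,y,w,h,k): return cv2.resize(im[y:y+h,x:x+w],None,fx=k,fy=k,interpolation=cv2.INTER_CUBIC)
cv2.imwrite("pics/d.png",np.hstack([c(t,240,200,60,60,6),c(s,281,180,60,100,6)[:600,:]][1:]) )
E
```

```text
time: 10.03
ee_pos: [0.508, 0.2192, 0.0959]
tcp_rot: [179.6, 0.1, -168.3]
wrist_force: [0.4, 1.0, 1.1]
opening: 0.0499
grasp_force: 0.0
d [-0.001  -0.0001  0.0359] turn 0.20284231335344316 t 10.0333 p [0.508  0.2192 0.0959] [ 179.6125    0.0849 -168.2972] open 0.04990981244011561 F [0.4072 1.0404 1.0964]
```

View pics/d.png

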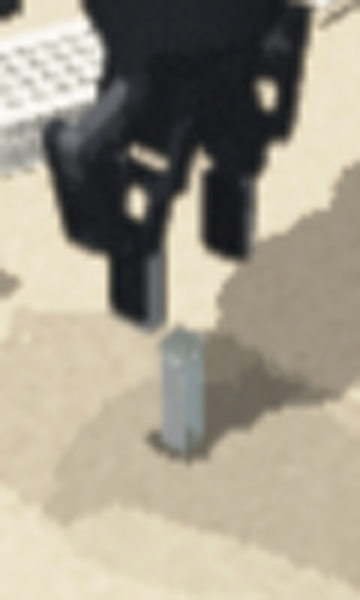

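The side crop shows the fingers straddling the stopper: tips at (135,320) and (235,255), stopper top at (182,345). The alignment looks right. I'll go down so the tips end about 34 mm up the cuvette, then grip.

```bash
echo '-0.001,0,0.02,0,0.05;-0.001,0,0.036,0,0.05;-0.001,0,0.036,0,0.03;-0.001,0,0.036,0,0.02;-0.001,0,0.036,0,0' | python3 -m pendant 30
echo '0,0,0,0,0;0,0,0,0,0;0,0,0,0,0' | python3 -m pendant 30
python3 - <<'E'
from h import *
import cv2
go(.509,.2195,.06,-168.5)
E
```

```text
time: 10.55
ee_pos: [0.5103, 0.2201, 0.062]
tcp_rot: [179.6, 0.3, -168.4]
wrist_force: [-1.2, 0.3, -0.2]
opening: 0.0143
grasp_force: 0.0
time: 10.8
ee_pos: [0.5103, 0.2203, 0.0619]
tcp_rot: [179.6, 0.3, -168.4]
wrist_force: [-0.6, -0.7, 6.2]
opening: 0.0118
grasp_force: 34.3
d [ 0.0015 -0.0006  0.0019] turn 0.0728314728131636 t 10.8 p [0.5103 0.2203 0.0619] [ 179.5644    0.3243 -168.4272] open 0.011763384780208759 F [-0.5832 -0.7245  6.1901]
```

The cuvette is gripped (opening 11.8 mm). Next I lift it and carry it over the well.

```bash
echo '0,0,-0.02,0,0;0,0,-0.05,0,0;0,0,-0.08,0,0;0.008,-0.03,-0.1,0,0;0.013,-0.06,-0.1,0,0' | python3 -m pendant >/dev/null
echo '0.006,-0.035,0,0,0;0.011,-0.07,0,0,0;0.017,-0.105,0,0,0;0.022,-0.14,0,0,0;0.028,-0.175,0,0,0' | python3 -m pendant
echo '0.004,-0.03,0,0,0;0.006,-0.055,0,0,0;0.007,-0.067,0,0,0;0.008,-0.073,0,0,0;0.008,-0.073,0,0,0' | python3 -m pendant
python3 -c "from h import *;go(.5240,-.0917,.15,-168.7)"
```

```text
time: 11.63
ee_pos: [0.5162, -0.0207, 0.159]
tcp_rot: [179.6, 0.2, -168.4]
wrist_force: [0.0, 0.3, -0.4]
opening: 0.0114
grasp_force: 33.5
time: 12.05
ee_pos: [0.5232, -0.0928, 0.158]
tcp_rot: [179.6, 0.2, -168.5]
wrist_force: [0.6, 0.8, -0.9]
opening: 0.0113
grasp_force: 33.5
d [-0.001   0.0008  0.008 ] turn 0.20462483855192204 t 12.05 p [ 0.5232 -0.0928  0.158 ] [ 179.5733    0.1875 -168.4954] open 0.01131343558052831 F [ 0.5825  0.8102 -0.8643]
```

```bash
echo '-0.001,0.001,0.018,0.2,0;-0.001,0.001,0.036,0.2,0;-0.001,0.001,0.036,0.2,0' | python3 -m pendant
python3 - <<'E'
from h import *
import cv2
go(.5240,-.0917,.122,-168.7)
t=bot.camera("top");s=bot.camera("side")
def c(im,x,y,w,h,k): return cv2.resize(im[y:y+h,x:x+w],None,fx=k,fy=k,interpolation=cv2.INTER_CUBIC)
cv2.imwrite("pics/e.png",np.hstack([c(s,365,155,50,60,9),c(t,345,200,35,60,9)]) )
print(proj("side",[.524,-.0917,.056]),proj("side",[.524,-.0917,.06]))
E
```

```text
time: 12.3
ee_pos: [0.5226, -0.0891, 0.1189]
tcp_rot: [179.5, -0.0, -168.5]
wrist_force: [-0.7, -0.7, -0.8]
opening: 0.0116
grasp_force: 33.5
d [-0.0008 -0.0028 -0.0032] turn 0.1551159075239923 t 12.3 p [ 0.5226 -0.0891  0.1189] [ 179.4674   -0.0449 -168.5449] open 0.011578275247653227 F [-0.675  -0.7085 -0.7508]
[389.1389 188.0231] [389.2758 186.8148]
```

View pics/e.png

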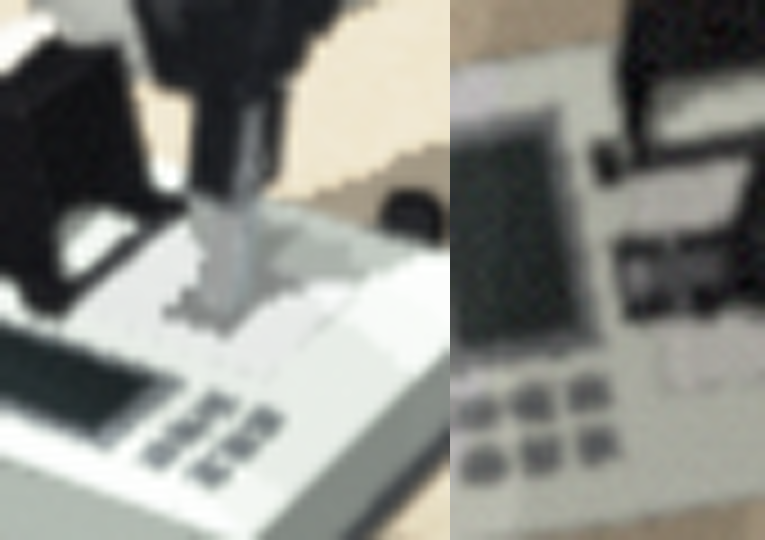

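The side crop shows the cuvette upright with its base just over the deck, at about (225,305), roughly at the well mouth. The arm settled 2.8 mm off in y, so I'll correct that and lower gently while watching the force.

```bash
echo '-0.0008,-0.0028,0,0,0;-0.0008,-0.0028,0,0,0;-0.0008,-0.0028,0,0,0' | python3 -m pendant
echo '0,0,0.003,0,0;0,0,0.006,0,0;0,0,0.006,0,0' | python3 -m pendant
python3 -c "from h import *;go(.5240,-.0917,.088,-168.7)"
```

```text
time: 12.65
ee_pos: [0.5258, -0.0933, 0.123]
tcp_rot: [179.6, 0.3, -168.6]
wrist_force: [-0.2, 1.1, 0.5]
opening: 0.0118
grasp_force: 33.5
time: 12.9
ee_pos: [0.526, -0.0933, 0.1175]
tcp_rot: [179.6, 0.3, -168.6]
wrist_force: [-1.9, 1.0, 11.9]
opening: 0.0117
grasp_force: 34.9
d [0.0019 0.0018 0.0295] turn 0.06992249017011432 t 12.9 p [ 0.526  -0.0933  0.1175] [ 179.6255    0.3429 -168.6301] open 0.011739308724777067 F [-1.8541  0.956  11.8778]
```

Contact came at 12 N with the arm about 2 mm off, because the earlier reading was taken mid-oscillation. I'll back off, shift and settle.

```bash
echo '0.001,0.001,-0.003,0,0;0.0019,0.0018,-0.003,0,0;0.0019,0.0018,-0.003,0,0;0.0019,0.0018,-0.003,0,0;0.0019,0.0018,-0.003,0,0' | python3 -m pendant
python3 -c "from h import *;go(.5240,-.0917,.088,-168.7)"
echo '0,0,0.003,0,0;0,0,0.006,0,0;0,0,0.008,0,0;0,0,0.008,0,0;0,0,0.008,0,0' | python3 -m pendant
python3 -c "from h import *;go(.5240,-.0917,.088,-168.7)"
```

```text
time: 13.32
ee_pos: [0.523, -0.0919, 0.1186]
tcp_rot: [179.6, 0.2, -168.6]
wrist_force: [-0.5, 0.8, -0.6]
opening: 0.0115
grasp_force: 33.5
d [-0.001  -0.0002  0.0306] turn 0.06938567635822324 t 13.3167 p [ 0.523  -0.0919  0.1186] [ 179.5701    0.1629 -168.6306] open 0.011464718343162435 F [-0.5192  0.8043 -0.6152]
time: 13.73
ee_pos: [0.5258, -0.0918, 0.1154]
tcp_rot: [179.7, 0.7, -168.6]
wrist_force: [0.7, 3.4, 26.9]
opening: 0.0113
grasp_force: 38.3
d [0.002  0.0003 0.0273] turn 0.09377223055523132 t 13.7333 p [ 0.5258 -0.0918  0.1154] [ 179.6842    0.6755 -168.6062] open 0.011267466555842707 F [ 0.6508  3.4031 26.8571]
```

It is still on the rim. I'll raise it a little and compare the cuvette's base with the well in an enlarged view.

```bash
echo '0,0,-0.015,0,0;0,0,-0.022,0,0;0,0,-0.022,0,0;0,0,-0.022,0,0;0,0,-0.022,0,0' | python3 -m pendant
echo '0,0,0,0,0;0,0,0,0,0' | python3 -m pendant
python3 - <<'E'
from h import *
import cv2
go(.5240,-.0917,.088,-168.7)
p=bot.get_obs()["ee_pos"]
s=np.mean([bot.camera("side") for _ in range(5)],0).astype(np.uint8);cv2.imwrite("pics/side_e.png",s)
print(p-bot.get_obs()["ee_pos"])
k=16;x0,y0=372,160
im=cv2.resize(s[y0:y0+36,x0:x0+36],None,fx=k,fy=k,interpolation=cv2.INTER_CUBIC)
im=cv2.convertScaleAbs(im,alpha=1.6,beta=-120)
c,q=np.cos(.1968),np.sin(.1968);R=np.array([[c,-q],[q,c]])
def sq(xy,z,h,col):
    P=np.c_[np.array([[1,1],[1,-1],[-1,-1],[-1,1]])*h@R.T+xy,np.full(4,z)]
    u=((proj("side",P)-[x0,y0]+.5)*k-.5).astype(int);cv2.polylines(im,[u.reshape(-1,1,2)],True,col,1)
sq([.5240,-.0917],.056,.00725,(0,0,255)); b=p[2]-.062
sq(p[:2],b,.00625,(0,160,0)); sq([.509-.5103+p[0],.2195-.2203+p[1]],b,.00625,(255,0,0))
cv2.imwrite("pics/f.png",im)
E
```

```text
time: 14.15
ee_pos: [0.5228, -0.092, 0.1319]
tcp_rot: [179.6, 0.1, -168.6]
wrist_force: [-0.7, 0.6, -0.3]
opening: 0.0116
grasp_force: 35.0
time: 14.32
ee_pos: [0.5228, -0.092, 0.1321]
tcp_rot: [179.6, 0.1, -168.6]
wrist_force: [-1.3, 0.0, 0.3]
opening: 0.0117
grasp_force: 35.0
d [-0.0012 -0.0003  0.0441] turn 0.06864815446957095 t 14.3167 p [ 0.5228 -0.092   0.1321] [ 179.5538    0.1221 -168.6314] open 0.011666455997685673 F [-1.2711  0.0051  0.2688]
[-0.0003  0.     -0.0007]
```

View pics/f.png

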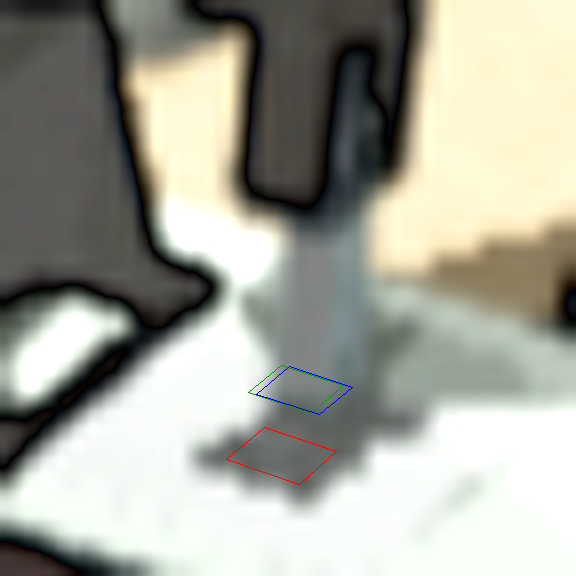

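The base centre appears near (324,385) in the crop. The tool pose predicts (303,390), so it looks shifted to the image right. I'll quantify the edges from pixel profiles.

```bash
python3 - <<'E'
from h import *
import cv2
s=cv2.cvtColor(cv2.imread("pics/side_e.png"),cv2.COLOR_BGR2GRAY)
s0=cv2.cvtColor(cv2.imread("pics/side0.png"),cv2.COLOR_BGR2GRAY)
print("cols",list(range(384,402)))
for r in range(170,193): print(r,s[r,384:402],)
print("well before");
for r in range(184,194): print(r,s0[r,380:400])
p=np.array([.5228,-.092,.1321])
for z in(.07,.08,.09,.1,.11): print(z,proj("side",[p[0],p[1],z]))
E
```

```text
cols [384, 385, 386, 387, 388, 389, 390, 391, 392, 393, 394, 395, 396, 397, 398, 399, 400, 401]
170 [232 224 163  64  31  31  30  40  80 122 100  98 102 183 227 231 231 231]
171 [231 224 164  76  42  35  34  47  84 110 111 127 159 214 229 230 231 231]
172 [233 228 194 121  87  72  60  65  99 112 126 177 217 229 231 230 230 230]
173 [245 240 228 181 163 137 104  97 114 125 152 206 229 230 230 229 229 229]
174 [252 250 246 235 230 193 141 130 134 148 167 208 229 229 228 226 228 226]
175 [243 249 252 252 248 211 161 153 155 164 169 209 228 230 227 214 212 204]
176 [144 216 247 251 243 195 160 157 158 162 168 202 214 216 209 169 161 159]
177 [ 58 122 219 238 210 182 160 157 157 160 163 182 181 183 173 159 155 154]
178 [ 52 119 212 184 182 173 159 157 158 158 161 180 195 199 186 177 172 165]
179 [120 187 233 176 163 163 158 156 159 160 156 161 182 182 188 195 196 187]
180 [204 236 240 206 167 161 157 157 159 161 154 150 152 151 173 188 192 195]
181 [235 234 241 233 189 162 157 157 160 157 152 140 142 154 172 176 179 189]
182 [233 232 234 231 214 166 157 157 158 148 151 142 154 171 174 175
[... 1095 characters left out ...]
 225 219 229 238 241 246 249 250 250 250 250
 250 250]
188 [249 249 249 250 248 239 222 184 174 182 189 206 238 247 250 250 250 250
 250 250]
189 [248 248 249 249 249 247 238 219 207 203 193 223 244 249 249 250 250 250
 250 250]
190 [249 249 248 248 248 249 248 247 243 240 233 246 249 250 250 250 250 250
 250 248]
191 [249 249 247 248 249 248 249 249 249 249 249 249 250 250 250 250 250 250
 249 245]
192 [250 249 245 249 249 249 249 249 249 249 249 250 250 250 250 250 250 249
 246 246]
193 [250 250 247 250 250 248 250 250 250 249 249 249 249 250 250 250 250 249
 245 249]
0.07 [390.0185 183.8933]
0.08 [390.3684 180.8222]
0.09 [390.7218 177.7215]
0.1 [391.0785 174.5908]
0.11 [391.4387 171.4297]
```

The edge profile shows the cuvette upright but slid about 3.5 mm towards −x in the pads after the presses. The corrected TCP target is (0.5287, −0.091).

```bash
echo '-0.0062,-0.0004,0.004,0,0;-0.0062,-0.0004,0.008,0,0;-0.0062,-0.0004,0.008,0,0;-0.0062,-0.0004,0.008,0,0;-0.0062,-0.0004,0.008,0,0' | python3 -m pendant
python3 -c "from h import *;go(.5287,-.0910,.118,-168.7)"
```

```text
time: 14.98
ee_pos: [0.5292, -0.0912, 0.1248]
tcp_rot: [179.6, 0.2, -168.6]
wrist_force: [-0.1, -0.7, -0.1]
opening: 0.0113
grasp_force: 35.0
d [0.0005 0.0002 0.0068] turn 0.07283680329445019 t 14.9833 p [ 0.5292 -0.0912  0.1248] [ 179.5738    0.1711 -168.6272] open 0.011291907628710055 F [-0.0523 -0.6574 -0.1165]
```

```bash
echo '0.0005,0,0.003,0,0;0.0005,0,0.006,0,0;0.0005,0,0.009,0,0;0.0005,0,0.011,0,0;0.0005,0,0.011,0,0' | python3 -m pendant
python3 -c "from h import *;go(.5287,-.0910,.118,-168.7)"
```

```text
time: 15.4
ee_pos: [0.5285, -0.0911, 0.1133]
tcp_rot: [179.6, 0.1, -168.6]
wrist_force: [0.4, 0.4, 0.2]
opening: 0.0115
grasp_force: 35.0
d [-0.0003  0.0001 -0.0047] turn 0.07013509481416236 t 15.4 p [ 0.5285 -0.0911  0.1133] [ 179.5635    0.1458 -168.6299] open 0.011508272825598805 F [0.3955 0.4331 0.2268]
```

No contact force at 0.1133, so it is entering the well. Carry on down.

```bash
echo '0,0,0.003,0,0;0,0,0.006,0,0;0,0,0.008,0,0;0,0,0.008,0,0' | python3 -m pendant
echo '0,0,0.004,0,0;0,0,0.008,0,0;0,0,0.010,0,0;0,0,0.010,0,0' | python3 -m pendant
python3 -c "from h import *;go(.5287,-.0910,.088,-168.7)"
```

```text
time: 15.73
ee_pos: [0.5286, -0.091, 0.1054]
tcp_rot: [179.6, 0.2, -168.6]
wrist_force: [0.6, 0.6, -0.1]
opening: 0.0118
grasp_force: 35.0
time: 16.07
ee_pos: [0.5285, -0.091, 0.0952]
tcp_rot: [179.6, 0.1, -168.6]
wrist_force: [-1.1, 2.1, -1.1]
opening: 0.0116
grasp_force: 34.9
d [-0.0002 -0.0001  0.0072] turn 0.07030329536121371 t 16.0667 p [ 0.5285 -0.091   0.0952] [ 179.5558    0.1397 -168.6297] open 0.011570287220120316 F [-1.1266  2.0765 -1.1286]
```

```bash
echo '0,0,0.004,0,0;0,0,0.007,0,0;0,0,0.007,0,0;0,0,0.007,0,0' | python3 -m pendant
echo '0,0,0.002,0,0;0,0,0.004,0,0;0,0,0.004,0,0' | python3 -m pendant
```

```text
time: 16.4
ee_pos: [0.5283, -0.0909, 0.0884]
tcp_rot: [179.5, 0.1, -168.6]
wrist_force: [-3.2, 2.0, -1.1]
opening: 0.0114
grasp_force: 34.8
time: 16.65
ee_pos: [0.5284, -0.0909, 0.0866]
tcp_rot: [179.6, 0.2, -168.6]
wrist_force: [-12.2, 3.7, 15.8]
opening: 0.0114
grasp_force: 36.8
```

The floor is reached (16 N at z 0.0866). I'll release, rise, close the fingers and check the seating by touching the stopper.

```bash
echo '0,0,0,0,0.03;0,0,0,0,0.03;0,0,0,0,0.03;0,0,-0.02,0,0.03;0,0,-0.035,0,0.03' | python3 -m pendant >/dev/null
echo '0.0035,0,-0.005,0,0;0.0035,0,-0.005,0,0;0.0035,0,-0.005,0,0;0.0035,0,-0.005,0,0;0.0035,0,-0.005,0,0' | python3 -m pendant
echo '0,0,0.006,0,0;0,0,0.012,0,0;0,0,0.015,0,0;0,0,0.015,0,0' | python3 -m pendant
```

```text
time: 17.48
ee_pos: [0.5249, -0.0919, 0.1239]
tcp_rot: [179.6, 0.1, -168.6]
wrist_force: [-0.1, -0.1, -1.0]
opening: -0.0003
grasp_force: 0.0
time: 17.82
ee_pos: [0.5247, -0.0917, 0.1085]
tcp_rot: [179.5, 0.1, -168.6]
wrist_force: [-0.3, 1.0, 0.2]
opening: -0.0003
grasp_force: 0.0
```

```bash
echo '0,0,0.002,0,0;0,0,0.0035,0,0;0,0,0.0035,0,0' | python3 -m pendant
echo '0,0,0.002,0,0;0,0,0.0025,0,0;0,0,0.0025,0,0' | python3 -m pendant
```

```text
time: 18.07
ee_pos: [0.5253, -0.0918, 0.1062]
tcp_rot: [179.6, 0.2, -168.6]
wrist_force: [-1.1, -0.1, 0.3]
opening: -0.0001
grasp_force: 0.0
time: 18.32
ee_pos: [0.5255, -0.0918, 0.1041]
tcp_rot: [179.6, 0.2, -168.6]
wrist_force: [-0.5, 0.1, 0.0]
opening: -0.0001
grasp_force: 0.2
```

```bash
echo '0,0,0.002,0,0;0,0,0.003,0,0;0,0,0.003,0,0' | python3 -m pendant
```

```text
time: 18.57
ee_pos: [0.5269, -0.0921, 0.1039]
tcp_rot: [179.7, 0.5, -168.6]
wrist_force: [-1.7, -0.6, 18.3]
opening: -0.0
grasp_force: 8.9
```

The stopper top is solid at tip height 0.079, so the cuvette is fully seated. Now up and over behind the lid.

```bash
echo '0,0,-0.03,0,0;0,0,-0.06,0,0;0,0,-0.09,0,0;-0.03,0,-0.1,0,0;-0.06,0,-0.1,0,0' | python3 -m pendant >/dev/null
echo '-0.02,0,0,0,0;-0.04,0,0,0,0;-0.052,0,0,0,0;-0.052,0,0,0,0;-0.052,0,0,0,0' | python3 -m pendant
python3 -c "from h import *;go(.524+.108*.9807,-.0912+.108*.1955,.127,-168.7);print(bot.get_obs()['q'])"
```

```text
time: 19.4
ee_pos: [0.6349, -0.0704, 0.2006]
tcp_rot: [179.6, 0.1, -168.6]
wrist_force: [-0.9, -1.1, -0.2]
opening: -0.0003
grasp_force: 0.0
d [0.005  0.0007 0.0736] turn 0.09092670893301147 t 19.4 p [ 0.6349 -0.0704  0.2006] [ 179.56      0.1159 -168.6091] open -0.00032729263741698646 F [-0.8741 -1.1362 -0.2274]
[ -6.5086  16.6944  17.3993  90.7298   0.4543 -17.9001]
```

```bash
echo '0,0,0.03,0,0;0,0,0.06,0,0;0,0,0.073,0,0;0,0,0.073,0,0;0,0,0.073,0,0' | python3 -m pendant
echo '0.01,0,0,0,0;0.02,0,0,0,0;0.03,0,0,0,0;0.035,0,0,0,0;0.035,0,0,0,0' | python3 -m pendant
```

```text
time: 19.82
ee_pos: [0.6344, -0.0701, 0.1288]
tcp_rot: [179.6, 0.2, -168.6]
wrist_force: [-0.6, 0.0, 0.8]
opening: 0.0001
grasp_force: 0.0
time: 20.23
ee_pos: [0.6009, -0.0772, 0.1307]
tcp_rot: [179.6, 0.4, -168.7]
wrist_force: [0.9, 0.5, 0.5]
opening: -0.0
grasp_force: 0.3
```

```bash
echo '0.008,0,0,0,0;0.016,0,0,0,0;0.024,0,0,0,0;0.030,0,0,0,0;0.036,0,0,0,0' | python3 -m pendant
echo '0,0,0,0,0;0,0,0,0,0;0,0,0,0,0;0,0,0,0,0;0,0,0,0,0' | python3 -m pendant
echo '0,0,0,0,0;0,0,0,0,0;0,0,0,0,0;0,0,0,0,0;0,0,0,0,0' | python3 -m pendant
python3 - <<'E'
from h import *
import cv2
t=bot.camera("top");s=bot.camera("side");cv2.imwrite("pics/side_g.png",s)
def c(im,x,y,w,h,k): return cv2.resize(im[y:y+h,x:x+w],None,fx=k,fy=k,interpolation=cv2.INTER_CUBIC)
cv2.imwrite("pics/g.png",c(s,335,130,110,100,6)[:600])
# lid check by grey level: hood front where white deck was
g=cv2.cvtColor(s,cv2.COLOR_BGR2GRAY)
P=[.524-.025*.98,-.0917-.025*.1955,.075];u=proj("side",P).round().astype(int);print(u,g[u[1]-1:u[1]+2,u[0]-1:u[0]+2])
go(.524,-.0917,.2)
E
```

```text
time: 20.65
ee_pos: [0.5646, -0.0841, 0.1281]
tcp_rot: [179.6, 0.2, -168.6]
wrist_force: [1.1, 0.2, 1.1]
opening: 0.0
grasp_force: 0.7
time: 21.07
ee_pos: [0.5656, -0.0838, 0.1278]
tcp_rot: [179.6, 0.2, -168.6]
wrist_force: [0.6, 0.1, -0.1]
opening: 0.0001
grasp_force: 0.0
time: 21.48
ee_pos: [0.5655, -0.0839, 0.1281]
tcp_rot: [179.6, 0.2, -168.6]
wrist_force: [-0.2, 0.9, -0.9]
opening: -0.0
grasp_force: 0.0
[398 185] [[25 20 21]
 [21 17 18]
 [17 17 20]]
d [ 0.042   0.0011 -0.0721] turn None t 21.5833 p [ 0.5655 -0.0839  0.1281] [ 179.5809    0.1901 -168.6283] open -0.00025749204441558905 F [-0.0802 -0.213   0.6112]
```

The lid tipped and fell clear of the fingers: a point on the hood front now reads black (about 20). I'll move to above the knob, turning the tool a quarter turn.

```bash
echo '0,0,-0.03,0,0.05;0,0,-0.06,0,0.05;0.02,-0.035,-0.06,0,0.05;0.04,-0.07,-0.06,0,0.05;0.057,-0.102,-0.06,0,0.05' | python3 -m pendant >/dev/null
echo '0,0,0,7,0.05;0,0,0,14,0.05;0,0,0,21,0.05;0,0,0,28,0.05;0,0,0,35,0.05' | python3 -m pendant >/dev/null
echo '0,0,0,7,0.05;0,0,0,14,0.05;0,0,0,21,0.05;0,0,0,28,0.05;0,0,0,35,0.05' | python3 -m pendant >/dev/null
echo '0,0,0,7,0.05;0,0,0,14,0.05;0,0,0,20,0.05;0,0,0,20,0.05;0,0,0,20,0.05' | python3 -m pendant
python3 -c "from h import *;go(.530,-.1955,.043,101.3)"
```

```text
time: 23.25
ee_pos: [0.5296, -0.1956, 0.1872]
tcp_rot: [179.8, -0.4, 101.6]
wrist_force: [0.8, -0.3, 0.4]
opening: 0.0501
grasp_force: 0.0
d [-0.001  -0.0001  0.1442] turn 0.2624151926048057 t 23.25 p [ 0.5296 -0.1956  0.1872] [179.8067  -0.4171 101.5624] open 0.05007430513905423 F [ 0.8386 -0.3302  0.3851]
```

```bash
echo '0,0,0.035,0,0.05;0,0,0.07,0,0.05;0,0,0.1,0,0.05;0,0,0.1,0,0.05;0,0,0.1,0,0.05' | python3 -m pendant
echo '0,0,0.015,0,0.05;0,0,0.03,0,0.05;0,0,0.044,0,0.05;0,0,0.044,0,0.05;0,0,0.044,0,0.05' | python3 -m pendant
python3 - <<'E'
from h import *
import cv2
go(.530,-.1955,.043,101.3)
t=bot.camera("top");s=bot.camera("side")
def c(im,x,y,w,h,k): return cv2.resize(im[y:y+h,x:x+w],None,fx=k,fy=k,interpolation=cv2.INTER_CUBIC)
cv2.imwrite("pics/h.png",np.hstack([c(s,335,145,100,100,4),c(t,350,190,80,80,5)]))
E
```

```text
time: 23.67
ee_pos: [0.5289, -0.1945, 0.0864]
tcp_rot: [179.9, -0.5, 101.5]
wrist_force: [-0.1, -0.1, 0.2]
opening: 0.0503
grasp_force: 0.0
time: 24.08
ee_pos: [0.5306, -0.1948, 0.0451]
tcp_rot: [179.7, -0.4, 101.4]
wrist_force: [0.0, -0.1, 1.1]
opening: 0.0496
grasp_force: 0.0
d [-0.0006 -0.0008  0.0021] turn 0.13030576176163322 t 24.0833 p [ 0.5306 -0.1948  0.0451] [179.7291  -0.3689 101.4303] open 0.0495718592456727 F [ 0.0119 -0.1259  1.1398]
```

View pics/h.png

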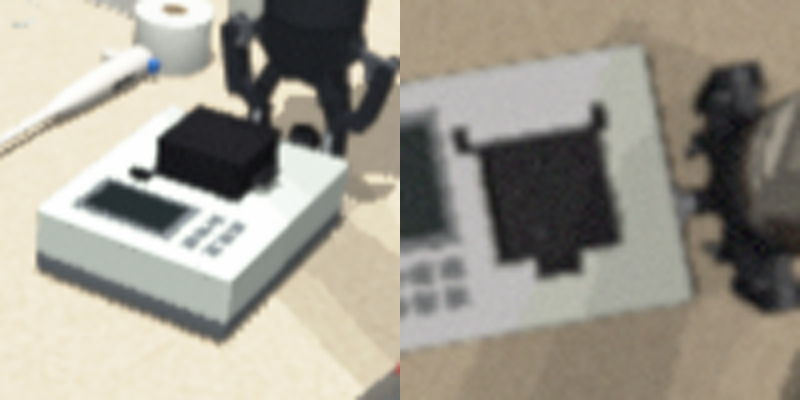

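The side crop shows the lid flat shut at about (218,150). The top crop shows the hood down at (550,195), with the fingers either side of the knob around (705,200). Grip the knob.

```bash
echo '0,0,0.002,0,0.03;0,0,0.002,0,0.01;0,0,0.002,0,0;0,0,0.002,0,0;0,0,0.002,0,0' | python3 -m pendant 80
echo '0,0,0,0,0;0,0,0,0,0;0,0,0,0,0' | python3 -m pendant 80
python3 -c "from h import *;go(.530,-.1955,.043,101.3)"
```

```text
time: 24.6
ee_pos: [0.5295, -0.1947, 0.0421]
tcp_rot: [179.8, -0.4, 101.4]
wrist_force: [-4.7, -1.8, 6.9]
opening: 0.0158
grasp_force: 77.8
time: 24.85
ee_pos: [0.5296, -0.1947, 0.0421]
tcp_rot: [179.8, -0.4, 101.4]
wrist_force: [-3.6, -0.6, 6.4]
opening: 0.0158
grasp_force: 77.8
d [-0.0008  0.0003 -0.0009] turn 0.06375660959767515 t 24.85 p [ 0.5296 -0.1947  0.0421] [179.8354  -0.3856 101.3638] open 0.015816919308421253 F [-3.6458 -0.5746  6.3753]
```

```bash
echo '-0.006,0,0,0,0;-0.012,0,0,0,0;-0.018,0,0,0,0;-0.024,0,0,0,0;-0.030,0,0,0,0' | python3 -m pendant >/dev/null
echo '0,0,0,0,0;0,0,0,0,0;0,0,0,0,0;0,0,0,0,0' | python3 -m pendant
python3 - <<'E'
from h import *
d=bot.get_obs()["ee_pos"]-[.5296,-.1947,.0421];a=np.radians(11.3)
print("pulled",-d@[-np.sin(a),np.cos(a),0],"side",d@[np.cos(a),np.sin(a),0],d[2])
E
```

```text
time: 25.6
ee_pos: [0.5352, -0.2232, 0.042]
tcp_rot: [179.8, -0.5, 101.4]
wrist_force: [-6.6, 5.8, 10.4]
opening: 0.0158
grasp_force: 78.4
pulled 0.02902011493571749 side -3.9866244906363704e-05 -7.133019675385072e-05
```

```bash
echo '-0.001,0,0,0,0;-0.001,0,0,0,0;-0.001,0,0,0,0;-0.001,0,0,0,0' | python3 -m pendant
python3 - <<'E'
from h import *
import cv2
d=bot.get_obs()["ee_pos"]-[.5296,-.1947,.0421];a=np.radians(11.3)
print("pulled",-d@[-np.sin(a),np.cos(a),0])
t=np.mean([bot.camera("top") for _ in range(8)],0).astype(np.uint8)
s=np.mean([bot.camera("side") for _ in range(2)],0).astype(np.uint8)
cv2.imwrite("pics/top_i.png",t)
def c(im,x,y,w,h,k): return cv2.resize(im[y:y+h,x:x+w],None,fx=k,fy=k,interpolation=cv2.INTER_CUBIC)
cv2.imwrite("pics/i.png",np.hstack([c(t,395,212,36,40,14),c(s,385,150,40,80,7)[:560]]))
R=np.array([[np.cos(a),-np.sin(a)],[np.sin(a),np.cos(a)]])
for y in(-.095,-.101,-.104): P=np.r_[[.5247,-.0712]+R@[-.02,y],.043];print(y,((proj("top",P)-[395,212]+.5)*14-.5))
E
```

```text
time: 25.93
ee_pos: [0.5355, -0.2241, 0.0421]
tcp_rot: [179.8, -0.5, 101.4]
wrist_force: [-6.9, 6.1, 10.3]
opening: 0.016
grasp_force: 78.4
pulled 0.02995891403366929
-0.095 [125.866  266.4884]
-0.101 [154.3898 261.5818]
-0.104 [168.6458 259.1295]
```

View pics/i.png

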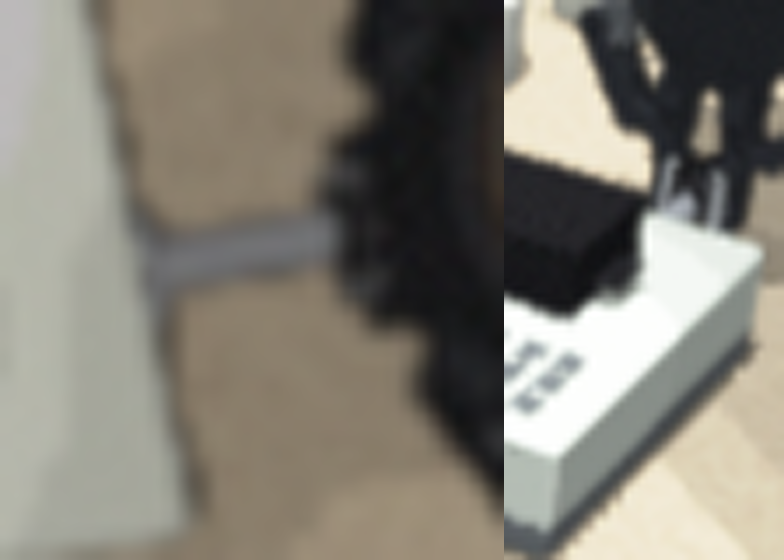

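The top crop shows the steel rod out from the bush at (155,262) to the knob's inner end at (335,238). That is 38 mm, which means a 30 mm pull. I'll check the rod's grey profile for the ring and compare it with the state before the pull.

```bash
python3 - <<'E'
from h import *
import cv2
a=np.radians(11.3);R=np.array([[np.cos(a),-np.sin(a)],[np.sin(a),np.cos(a)]])
ys=np.arange(-.092,-.148,-.0015)
P=np.array([np.r_[[.5247,-.0712]+R@[-.02,y],.043] for y in ys]);u=proj("top",P).astype(np.float32)
for n in("top_i","top0"):
    g=cv2.cvtColor(cv2.imread(f"pics/{n}.png"),cv2.COLOR_BGR2GRAY)
    print(n,[(round(-y*1e3,1),int(v)) for y,v in zip(ys,cv2.remap(g,u[:,0].copy(),u[:,1].copy(),cv2.INTER_LINEAR).ravel())])
o=bot.get_obs();print(o["ee_pos"],o["wrist_force"],o["grasp_force"],o["time"])
E
```

```text
top_i [(np.float64(92.0), 163), (np.float64(93.5), 160), (np.float64(95.0), 151), (np.float64(96.5), 141), (np.float64(98.0), 127), (np.float64(99.5), 114), (np.float64(101.0), 110), (np.float64(102.5), 107), (np.float64(104.0), 110), (np.float64(105.5), 112), (np.float64(107.0), 112), (np.float64(108.5), 112), (np.float64(110.0), 111), (np.float64(111.5), 111), (np.float64(113.0), 111), (np.float64(114.5), 111), (np.float64(116.0), 112), (np.float64(117.5), 112), (np.float64(119.0), 113), (np.float64(120.5), 114), (np.float64(122.0), 114), (np.float64(123.5), 113), (np.float64(125.0), 113), (np.float64(126.5), 113), (np.float64(128.0), 112), (np.float64(129.5), 112), (np.float64(131.0), 112), (np.float64(132.5), 112), (np.float64(134.0), 111), (np.float64(135.5), 108), (np.float64(137.0), 101), (np.float64(138.5), 87), (np.float64(140.0), 67), (np.float64(141.5), 51), (np.float64(143.0), 38), (np.float64(144.5), 34), (np.float64(146.0), 35), (np.float64(147.5), 33)]
top0 [(np.float64(92.0), 184), (np.float64(93.5), 182), (np.float64(95.0), 175), (np.float64(96.5), 167), (np.float64(
[... 224 characters left out ...]
loat64(111.5), 64), (np.float64(113.0), 49), (np.float64(114.5), 38), (np.float64(116.0), 40), (np.float64(117.5), 42), (np.float64(119.0), 40), (np.float64(120.5), 41), (np.float64(122.0), 46), (np.float64(123.5), 48), (np.float64(125.0), 43), (np.float64(126.5), 41), (np.float64(128.0), 41), (np.float64(129.5), 40), (np.float64(131.0), 38), (np.float64(132.5), 39), (np.float64(134.0), 43), (np.float64(135.5), 42), (np.float64(137.0), 36), (np.float64(138.5), 36), (np.float64(140.0), 41), (np.float64(141.5), 56), (np.float64(143.0), 78), (np.float64(144.5), 103), (np.float64(146.0), 127), (np.float64(147.5), 142)]
[ 0.5355 -0.224   0.042 ] [-6.8138  6.0227 10.116 ] 78.36022138595581 26.4333
```

The knob edge shifted 29.6 ± 0.5 mm in the image, and the tool has moved 29.96 mm. I'll nudge 0.4 mm further, settle and hand in.

```bash
echo '-0.0004,0,0,0,0;-0.0004,0,0,0,0;-0.0004,0,0,0,0;-0.0004,0,0,0,0;-0.0004,0,0,0,0' | python3 -m pendant
python3 - <<'E'
from h import *
d=bot.get_obs()["ee_pos"]-[.5296,-.1947,.0421];a=np.radians(11.3)
print("pulled",-d@[-np.sin(a),np.cos(a),0]);print(bot.job_done())
E
```

```text
time: 26.85
ee_pos: [0.5355, -0.2244, 0.042]
tcp_rot: [179.8, -0.5, 101.4]
wrist_force: [-6.5, 6.2, 8.7]
opening: 0.0156
grasp_force: 78.4
pulled 0.03030133050308641
the job is handed in; nothing more can be done
None
```

I handed the job in at 26.9 s: the cuvette is fully down in the well, the lid is shut, and the arm is still gripping the shutter knob at about 30 mm; the ring line itself was never visible, so that figure rests on the arm's travel (30.3 mm) and the knob's shift in the top camera (29.6 ± 0.5 mm before a last 0.4 mm pull).

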